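# Top up the carton magazine

## Robot

A 6-joint arm with a two-finger parallel gripper is mounted at the origin on the work surface. World frame = base frame: x ahead of the robot, y to its left, z up, the work surface at z = 0. Lengths are in m, angles in rad, forces in N, time in s.
With the tool pointing down it reaches from about 0.375 to 0.9 m from the base axis. Payload 3.1 kg.
Tool frame: the origin (TCP) lies at the centre of the arm's flange, where the gripper is bolted on; the fingertips stand 173 mm ahead of it and the grasp point (between the pads) lies 155 mm ahead of it; z points along the fingers, x is the direction in which the jaws open and shut, and the axes are right-handed (so a half turn about z gives the same grasp; the last joint's range is limited). The gripper opens to 85 mm and grips with 20 to 120 N. Pads are 22 mm wide; open, the fingers measure 114 mm over their backs; the gripper's body (76 mm by 85 mm) begins 54 mm behind the grasp point. The pads swing forward as they close: fully open they stand 13 mm farther back than shut.
Start: joints at [-1.345, 0.527, 1.433, -0, 1.181, -0.178], TCP at [0.246, -0.575, 0.405] pointing down, gripper open.
Joint ranges: [-3.08, 3.08], [-0.75, 2.2], [0.22, 2.44], [-1.43, 4.57], [0, 2.65], [-2.85, 2.85]. Speed limits (rad/s): [2.79, 2.79, 3.14, 3.14, 3.14, 3.14].

## Interface

Orientations are given as a unit quaternion [x, y, z, w].
In Python, from station import manip gives the robot as it stands.
- The arm moves only by the shell command python3 -m jog 'ROWS' [OPENING] [FORCE]. ROWS is JSON, a list that holds one entry, the list of rows, each a list of 4 numbers: the shift along the world's x, y, z in mm, then the turn about the world's z in degrees. A call has exactly 8 rows; each row shifts and turns the commanded pose from where the row before left it; what a row does not reach is not made up. A row lasts 1/8 s, in which the tool goes at most 62.5 mm and 10.7 degrees, less where a joint would pass 70% of its speed; a pose out of reach is approached as far as the arm can. A call is refused whole if a number of a shift passes 62.5 or a number of a turn 10.7, either way. A call with a gripper value outside its range is refused whole. OPENING is the opening in per cent of the stroke, from 0 (shut) to 100 (fully open), set as the call begins (- or left out, the last holds). The fingers move at their own pace and stop on an object; FORCE is the grip in N (left out, the last holds). Time passes only in rows, so rows that do not move let the fingers close, or fill a call up. It gives the time, the measured TCP pose, the force and the opening at its end, in the units of the state.
- manip.sense(): the state, without advancing time (a new reading comes with each control period).
- manip.snapshot(name): name is "side" or "top" or "wrist"; returns the picture (384x512x3 uint8, red, green, blue); there is no depth.
- manip.camera_info(name): a dict with "fx", "fy", "cx", "cy" (pixels), "k1" (the pictures are not rectified: a ray, as slopes to the right and down, at radius r is drawn at 1 + k1 r^2 times it, then the intrinsics apply), "R" (3x3) and "t" (3): a world point X has camera coordinates R X + t. Camera axes: x right, y down, z forward; pixel columns grow to the right and rows downward; lengths in m; the calibration is good to about 2 mm. A picture is of the moment at which its call begins: read the wrist's pose just before it. camera_info takes no time and is no camera call; for the wrist camera it gives the pose at the moment of the call.
- manip.sign_off(): hands the job in, once; it reports no verdict.
The state is a dict: "t": time; "q": joint angles; "qd": joint speeds; "tau": joint torques, N m; "tcp_pos": TCP position; "tool_rot": TCP orientation; "force": force on the tool from outside, world axes, zero at the start; "ft_torque": the same for the moment, N m; "finger_gap": opening from 0.0 (shut) to 1.0 (fully open).
Only numpy, scipy, OpenCV 4.12 (cv2) and the standard library are available. Lean on these libraries where they do the work, as an engineer would, in place of code of your own. Each camera call takes 0.05 s, during which the arm holds its last target. There are 200 camera calls.

## Task

The magazine of the carton feeder is running low: take the steel weight off the long bundle of flat cartons and set it aside, lay that bundle flat on the pile between the magazine's four corner guides, then set the weight, handle up, flat and central on top of it. Nobody has measured the pile, so lower the bundle, and later the weight, gently until you feel it rest, and only then let go; never press hard on the pile. Keep the bundle and the weight level and leave the short bundle and the jars where they stand.

Things in the scene. Friction and masses are not known exactly. Their poses are not given: they have to be found in the camera images.
- magazine: Carton feeder with its magazine, steel, fixed to the bench. Origin on the bench under the middle of the pile space; x along the pile space's length, y across; the half turn makes no difference to the job. Base 190 x 116 mm, its top 45 mm above the bench; discharge rollers and a thin carton tip, no higher, stick out at the +x end to x = +145 mm. Nothing is wider than 116 mm.
- guides (a point): Middle of the mouth between the magazine's four upright corner guides, level with their tops, 166 mm above the bench; axes as the magazine's. Pile space between the guides: 168 mm long (x), 68 mm wide (y); over the top 16 mm they flare out 6 mm as a lead-in. Guides are 3 mm sheet and wrap only the corners: the middle 130 mm of each long side and 34 mm of each end are open.
- pile: Pile of flat cartons standing in the magazine, 158 x 58 mm in plan, between the guides. The origin given is on the bench under its middle (place and axes as the magazine's), NOT its top. The height of its level top is not known: anything from 60 to 115 mm above the bench. The top is slightly springy, about 3 N per mm; the pile does not sink otherwise.
- bundle: Long bundle of flat-folded kraft cartons: a firm banded block 160 mm long (x), 60 mm wide (y), 34 mm high (z), about 0.23 kg, two white paper bands round it 48 mm either side of the middle. Origin at the centre of its underside. Lies flat on the bench at any yaw, the weight standing on it and a jar close to one long side; the half turn makes no difference.
- weight: Follower weight, steel, about 0.72 kg: a plate 150 mm long (x), 50 mm wide (y), 10 mm thick, with a bar handle over it. Origin at the centre of the plate's underside, z towards the handle; the half turn makes no difference. At the start it stands on the long bundle, roughly along it.
- weight_grip (a point): Centre of the weight's grip bar, 47 mm above the plate's underside; axes as the weight's. The bar is 100 mm long (x), 14 mm wide (y), 14 mm high (z), on two posts of 12 mm diameter at x = -40 and +40 mm; 30 mm is free between bar and plate.
- short_bundle: Bystander: a shorter, thicker banded bundle of another carton size, 105 x 64 x 45 mm, one white band. Origin at the centre of its underside.
- jar_open: Bystander: open empty black jar, 62 mm diameter at the rim, 55 mm high. Origin at the centre of its underside.
- jar_tall: Bystander: closed black jar, 62 mm diameter, 80 mm high. Origin at the centre of its underside.
- jar_low: Bystander: closed black jar, 70 mm diameter, 53 mm high. Origin at the centre of its underside.
There are look-alikes about, which are no part of the job. Leave any purple look-alike of the weight alone. What is shaped like the bundle but turquoise is not meant.

How it is judged:
On the way, in this order (a step that is already met when the one before it is completed fails the run):
1. the long bundle, without the weight, is lowered between the guides until it rests on the pile while still held (x of bundle in the frame of magazine between -0.008 and 0.008 m and y of bundle in the frame of magazine between -0.008 and 0.008 m and z of bundle in the frame of magazine between 0.05 and 0.122 m and angle between bundle's own z axis and vertical below 0.06 rad and angle between the x axis of bundle and the x axis of magazine, either way round below 0.1 rad and contact force between bundle and pile above 0.5 N and contact force between the fingers and bundle above 0.5 N and contact force between weight and bundle below 0.2 N), for 0.1 s.
2. the weight is lowered onto the bundle in the magazine until it rests there while still held (x of bundle in the frame of magazine between -0.008 and 0.008 m and y of bundle in the frame of magazine between -0.008 and 0.008 m and z of bundle in the frame of magazine between 0.05 and 0.122 m and angle between bundle's own z axis and vertical below 0.06 rad and angle between the x axis of bundle and the x axis of magazine, either way round below 0.1 rad and x of weight in the frame of magazine between -0.014 and 0.014 m and y of weight in the frame of magazine between -0.014 and 0.014 m and z of weight in the frame of bundle between 0.03 and 0.038 m and angle between weight's own z axis and vertical below 0.08 rad and angle between the x axis of weight and the x axis of magazine, either way round below 0.2 rad and contact force between weight and bundle above 0.5 N and contact force between the fingers and weight above 0.5 N), for 0.1 s.
At the end, for the whole second after the job is handed in: Bundle flat on the pile between the guides (middle within 8 mm of the magazine's in x and y, tilt under 0.06, yaw within 0.1 rad); weight handle up on the bundle (within 14 mm of the magazine's middle in x and y, tilt under 0.08, yaw within 0.2 rad); both let go and at rest (x of bundle in the frame of magazine between -0.008 and 0.008 m and y of bundle in the frame of magazine between -0.008 and 0.008 m and z of bundle in the frame of magazine between 0.05 and 0.122 m and angle between bundle's own z axis and vertical below 0.06 rad and angle between the x axis of bundle and the x axis of magazine, either way round below 0.1 rad and x of weight in the frame of magazine between -0.014 and 0.014 m and y of weight in the frame of magazine between -0.014 and 0.014 m and z of weight in the frame of bundle between 0.03 and 0.038 m and angle between weight's own z axis and vertical below 0.08 rad and angle between the x axis of weight and the x axis of magazine, either way round below 0.2 rad and contact force between bundle and pile above 3 N and contact force between weight and bundle above 3 N and contact force between the fingers and weight below 0.1 N and contact force between the fingers and bundle below 0.1 N and linear speed of each of bundle, weight below 0.01 m/s); the robot touches nothing.
It fails at once if the pile is pressed with more than 25 N (contact force between pile and anything else above 25 N).
It fails at once if the long bundle or the weight is tipped by more than 0.4 rad (angle between any of bundle, weight's own z axis and vertical above 0.4 rad).
It fails at once if the short bundle is moved by more than 20 mm or tipped by more than 0.3 rad (distance of short_bundle from where it was at the start of the episode above 0.02 m or angle between short_bundle's own z axis and vertical above 0.3 rad).
It fails at once if a jar is moved by more than 20 mm or tipped by more than 0.3 rad (distance of any of jar_open, jar_tall, jar_low from where it was at the start of the episode above 0.02 m or angle between any of jar_open, jar_tall, jar_low's own z axis and vertical above 0.3 rad).
It also fails if it takes over 72 s, if anything falls off the work surface, if the arm or the gripper's body presses on something with over 40 N, if the wrist force passes 120 N, or if a joint passes its speed limit or range.

## Working session

There is one attempt and no reset: what is moved stays moved. The work goes in short steps, Python scripts to look and compute and a shell command to move; the robot and the scene stay as the last step left them, time stands still between calls to the robot, and variables do not carry over. Pictures are saved under pics/ and viewed, about 8 in all and at most 12, crops included, and the job is handed in when it is done.

```bash
ls; mkdir -p pics; python3 - <<'E'
from station import manip
import cv2,json
s=manip.sense();print({k:s[k] for k in('t','tcp_pos','tool_rot','force','finger_gap')})
for n in('top','side','wrist'):
    c=manip.camera_info(n);print(n,c)
    cv2.imwrite(f'pics/{n}0.png',manip.snapshot(n)[:,:,::-1])
E
```

```text
pics
{'t': 0.0, 'tcp_pos': array([ 0.24548634, -0.57439287,  0.40372224]), 'tool_rot': array([ 8.34525149e-01, -5.50968751e-01, -8.04545672e-04, -7.50609208e-04]), 'force': array([ 0.7000555 , -0.40155908,  1.10742519]), 'finger_gap': 0.997545647088494}
top {'fx': 348.8856102097701, 'fy': 348.8856102097701, 'cx': 257.5526454255231, 'cy': 190.79613039030627, 'k1': 0.015203310876711404, 'R': array([[-0.02426637, -0.99967644, -0.00762565],
       [-0.99804476,  0.02466485, -0.05743087],
       [ 0.05760037,  0.0062171 , -0.99832036]]), 't': array([0.07364218, 0.53053966, 1.12576005])}
side {'fx': 351.32142222923227, 'fy': 351.32142222923227, 'cx': 256.43426721964056, 'cy': 192.36564128909788, 'k1': -0.023241480626200583, 'R': array([[-0.89810911, -0.43955849,  0.01372413],
       [-0.25524036,  0.49558778, -0.83020787],
       [ 0.35812341, -0.74912021, -0.55728497]]), 't': array([0.51090381, 0.21665333, 0.82645499])}
wrist {'fx': 275.6446637642687, 'fy': 275.6446637642687, 'cx': 255.9871309768688, 'cy': 188.14112073262777, 'k1': -0.012552786341120321, 'R': array([[ 0.39342511, -0.9193552 , -0.00164337],
       [-0.88811629, -0.38051767,  0.25779014],
       [-0.23762604, -0.09996161, -0.96619954]]), 't': array([-0.62430218, -0.03387871,  0.37890679])}
```

View pics/top0.png

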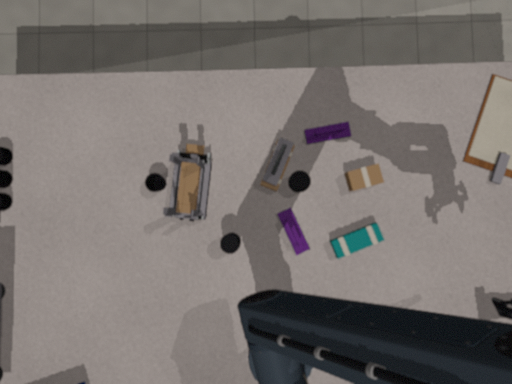

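View pics/side0.png

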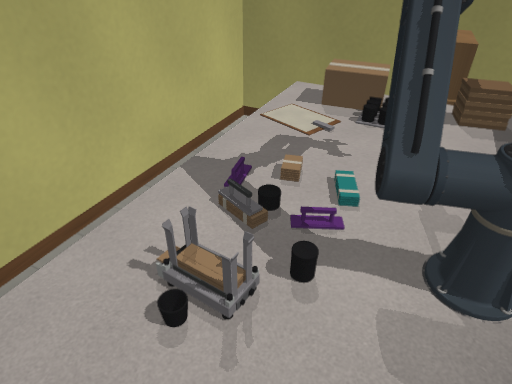

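The top view shows the magazine at about (190,187), the bundle with the weight at (277,165), and a jar beside it at (299,181). The purple and turquoise pieces are look-alikes. I'll zoom in to get exact pixels.

```bash
cat > h.py <<'E'
import numpy as np,cv2
from station import manip
def ray(c,u,v):
    d=np.array([(u-c['cx'])/c['fx'],(v-c['cy'])/c['fy']]);p=d.copy()
    for _ in range(20): p=d/(1+c['k1']*(p@p))
    return c['R'].T@np.r_[p,1], -c['R'].T@c['t']
def toz(c,u,v,z):
    d,o=ray(c,u,v); return o+d*(z-o[2])/d[2]
def proj(c,X):
    X=np.atleast_2d(X)@c['R'].T+c['t']; p=X[:,:2]/X[:,2:]; p=p*(1+c['k1']*(p**2).sum(1,keepdims=True))
    return p*c['fx']+[c['cx'],c['cy']]
E
python3 - <<'E'
import cv2
im=cv2.imread('pics/top0.png')
c=im[115:245,140:320];cv2.imwrite('pics/topc.png',cv2.resize(c,None,fx=4.4,fy=4.4,interpolation=cv2.INTER_CUBIC))
from h import *
c=manip.camera_info('top')
for n,u,v,z in[('mag',190,187,.1),('bun',277,165,.05),('jar',299,181,.05),('jar2',230,242,.08),('jar3',155,182,.05),('short',364,177,.045)]:print(n,toz(c,u,v,z))
E
```

```text
mag [0.54390335 0.26467867 0.1       ]
bun [ 0.61091258 -0.00348605  0.05      ]
jar [ 0.55807805 -0.07185037  0.05      ]
jar2 [0.37360738 0.14834851 0.08      ]
jar3 [0.56625976 0.385744   0.05      ]
short [ 0.56607255 -0.27923072  0.045     ]
```

View pics/topc.png

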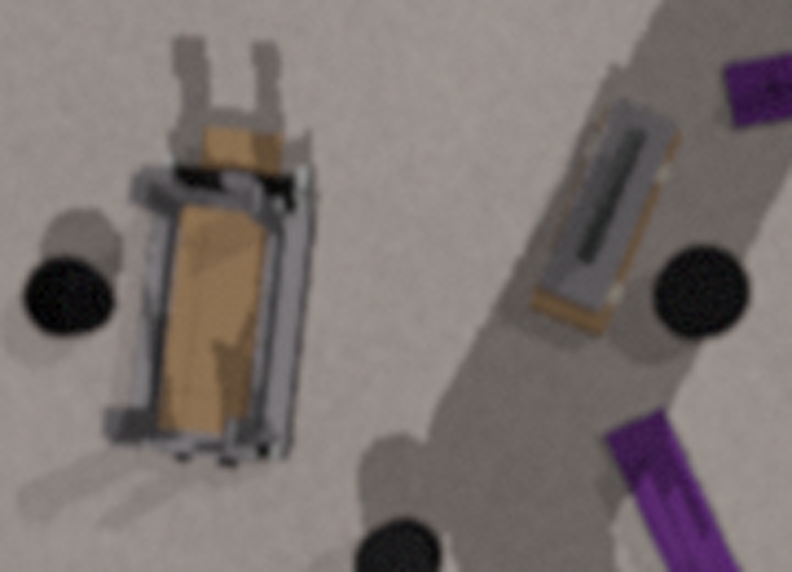

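```bash
python3 - <<'E'
from h import *
c=manip.camera_info('top')
f=lambda a,b,z:toz(c,140+a/4.4,115+b/4.4,z)
def seg(n,p,q,z):
    P=f(*p,z);Q=f(*q,z);print(n,(P+Q)/2,np.linalg.norm(P-Q),np.degrees(np.arctan2(*(P-Q)[1::-1])))
seg('bar',(638,130),(588,262),.088)
seg('plateL',(612,105),(548,290),.044);seg('plateR',(680,130),(602,308),.044)
seg('pileL',(183,208),(160,432),.09);seg('pileR',(265,222),(247,432),.09)
print('jar',f(702,292,.055),f(655,292,.055),'jar3',f(68,296,.053))
w=manip.camera_info('wrist');print('wristcam',-w['R'].T@w['t'],manip.sense()['tcp_pos'])
E
```

```text
bar [ 0.62273533 -0.00915274  0.088     ] 0.09933955661477584 -22.181865140858875
plateL [0.62879679 0.01226942 0.044     ] 0.14342845912011032 -20.474450166975554
plateR [ 0.61190764 -0.03166382  0.044     ] 0.14220004494428878 -25.140468267260978
pileL [0.54356449 0.30040231 0.09      ] 0.1568234585490268 -6.510355337960745
pileR [0.53719181 0.24168603 0.09      ] 0.14676787686293524 -5.72717826152569
jar [ 0.55646832 -0.07296766  0.055     ] [ 0.55731115 -0.03926411  0.055     ] jar3 [0.56508558 0.38340811 0.053     ]
wristcam [ 0.30557891 -0.54902759  0.3739266 ] [ 0.24553315 -0.57448214  0.40397046]
```

```bash
python3 -m jog '[[[31,47,0,-3.8],[31,47,0,-3.8],[31,47,0,-3.8],[31,47,0,-3.8],[31,47,0,-3.8],[31,47,0,-3.8],[31,47,0,-3.8],[31,47,0,-3.8]]]' 100
python3 -m jog '[[[31,47,0,-3.8],[31,47,0,-3.8],[31,47,0,-3.8],[34,48,0,-3.5],[0,0,0,0],[0,0,0,0],[0,0,0,0],[0,0,0,0]]]'
python3 - <<'E'
from h import *
import pickle
s=manip.sense();c=manip.camera_info('wrist');im=manip.snapshot('wrist')[:,:,::-1]
t=manip.snapshot('top')[:,:,::-1];cv2.imwrite('pics/top1.png',t)
cv2.imwrite('pics/w1.png',cv2.resize(im,(768,576),interpolation=cv2.INTER_CUBIC));pickle.dump((s,c),open('w1.pkl','wb'))
print(s['tcp_pos'],s['q'],np.degrees(2*np.arctan2(s['tool_rot'][1],s['tool_rot'][0])))
E
```

```text
t: 1.15
tcp_pos: [0.4943, -0.1971, 0.4046]
tool_rot: [-0.66, 0.751, 0.0, -0.0]
force: [-0.1, 0.3, -0.0]
finger_gap: 1.004
t: 2.15
tcp_pos: [0.6201, -0.011, 0.4048]
tool_rot: [-0.557, 0.83, 0.0, -0.0]
force: [0.6, -0.1, 0.4]
finger_gap: 1.002
[ 0.62009383 -0.01101941  0.40478557] [-1.97692686e-01  5.20944408e-01  1.44508080e+00 -1.20456914e-04
  1.17588914e+00  1.76193348e+00] 247.7243473361701
```

View pics/w1.png

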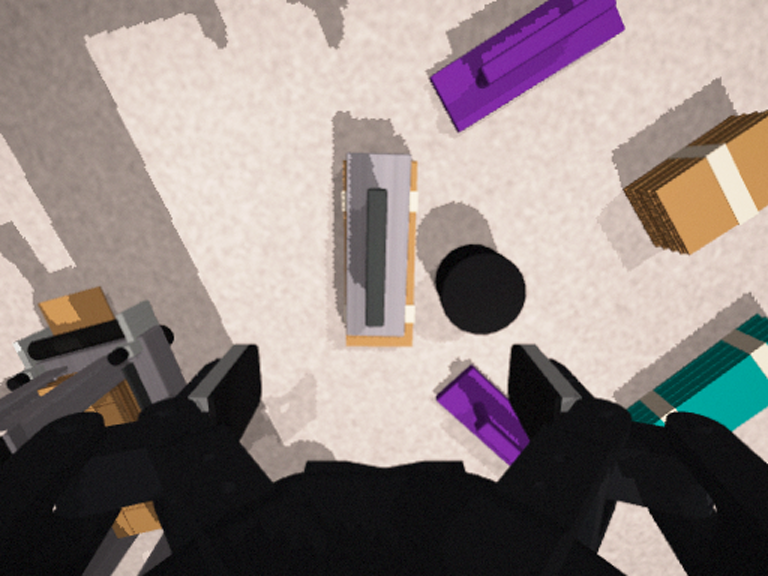

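Wrist view (768 px wide): the weight's bar has corners (368,189), (387,189), (384,326), (365,326). The plate has corners (346,154), (411,154), (406,336), (347,336). The bundle's near edge runs (346,346) to (412,346), and the jar rim is around (482,290).

```bash
python3 - <<'E'
from h import *
import pickle
s,c=pickle.load(open('w1.pkl','rb'))
f=lambda p,z:toz(c,p[0]/1.5,p[1]/1.5,z)
def quad(n,pts,z):
    P=np.array([f(p,z) for p in pts]); d=P[0]+P[1]-P[2]-P[3]; 
    print(n,P.mean(0),'L',np.linalg.norm(P[0]-P[3]),'W',np.linalg.norm(P[0]-P[1]),np.degrees(np.arctan2(d[1],d[0])))
quad('bar',[(368,189),(387,189),(384,326),(365,326)],.088)
quad('plate',[(346,154),(411,154),(406,336),(347,336)],.044)
print('bundle near edge',f((346,346),.034),f((412,346),.034),'far R',f((417,160),.034))
print('jar',f((482,290),.055),'left',f((437,285),.055),f((436,285),.08))
t=manip.camera_info('top')
print('jar top cam .08',toz(t,140+702/4.4,115+292/4.4,.08))
E
```

```text
bar [ 0.62646166 -0.0077969   0.088     ] L 0.0989054212303176 W 0.01287171261282092 -23.760046206399938
plate [ 0.62557999 -0.00787202  0.044     ] L 0.14939452689875976 W 0.049759512190450376 -23.09780528904465
bundle near edge [0.5545921  0.05194906 0.034     ] [ 0.5323489  -0.00242183  0.034     ] far R [ 0.67896159 -0.06367766  0.034     ]
jar [ 0.56549533 -0.07429334  0.055     ] left [ 0.58314014 -0.04219108  0.055     ] [ 0.5910347  -0.04102031  0.08      ]
jar top cam .08 [ 0.55442215 -0.07009237  0.08      ]
```

```bash
python3 -m jog '[[[6,3,0,-1.2],[0,0,-30,0],[0,0,-40,0],[0,0,-40,0],[0,0,-30,0],[0,0,-20,0],[0,0,-11,0],[0,0,0,0]]]' 50 60
python3 -m jog '[[[0,0,0,0],[0,0,0,0],[0,0,0,0],[0,0,0,0],[0,0,0,0],[0,0,2,0],[0,0,3,0],[0,0,10,0]]]' 0 70
```

```text
t: 3.25
tcp_pos: [0.6267, -0.0067, 0.2331]
tool_rot: [-0.549, 0.836, 0.0, -0.0]
force: [-0.7, 1.0, 1.2]
finger_gap: 0.499
t: 4.25
tcp_pos: [0.6254, -0.0063, 0.2471]
tool_rot: [-0.549, 0.836, 0.002, -0.002]
force: [0.7, 0.1, -8.4]
finger_gap: 0.15
```

```bash
python3 -m jog '[[[0,0,20,0],[0,0,10,0],[11,25,0,0],[11,25,0,0],[11,25,0,0],[11,26,0,0],[0,0,-20,0],[0,0,-20,0]]]'
python3 -m jog '[[[0,0,-20,0],[0,0,-10,0],[0,0,-5,0],[0,0,-1.5,0],[0,0,-1,0],[0,0,-0.5,0],[0,0,0,0],[0,0,0,0]]]'
```

```text
t: 5.25
tcp_pos: [0.6699, 0.0943, 0.2373]
tool_rot: [-0.55, 0.835, 0.0, -0.001]
force: [-0.7, -0.5, -8.4]
finger_gap: 0.148
t: 6.25
tcp_pos: [0.6707, 0.0944, 0.2011]
tool_rot: [-0.549, 0.836, -0.0, 0.0]
force: [-0.0, -0.2, -6.8]
finger_gap: 0.151
```

```bash
python3 -m jog '[[[0,0,-0.7,0],[0,0,-0.7,0],[0,0,-0.6,0],[0,0,0,0],[0,0,0,0],[0,0,0,0],[0,0,0,0],[0,0,0,0]]]'
```

```text
t: 7.25
tcp_pos: [0.6706, 0.0943, 0.201]
tool_rot: [-0.549, 0.836, -0.0, 0.0]
force: [-5.6, -0.7, 6.8]
finger_gap: 0.149
```

```bash
python3 -m jog '[[[0,0,0,0],[0,0,0,0],[0,0,0,0],[0,0,20,0],[0,0,40,0],[0,0,40,0],[-12,-27,40,0],[-12,-27,30,0]]]' 50
python3 -m jog '[[[-12,-27,20,0],[-10,-20,0,0],[0,0,0,0],[0,0,0,0],[0,0,0,0],[0,0,0,0],[0,0,0,0],[0,0,0,0]]]' 88
python3 - <<'E'
from h import *
import pickle
s=manip.sense();c=manip.camera_info('wrist');im=manip.snapshot('wrist')[:,:,::-1]
cv2.imwrite('pics/w2f.png',im)
cv2.imwrite('pics/w2.png',cv2.resize(im[60:300,100:420],(800,600),interpolation=cv2.INTER_CUBIC));pickle.dump((s,c),open('w2.pkl','wb'))
print(s['tcp_pos'],s['q'],np.degrees(2*np.arctan2(s['tool_rot'][1],s['tool_rot'][0])))
E
```

```text
t: 8.25
tcp_pos: [0.6466, 0.0401, 0.3723]
tool_rot: [-0.55, 0.835, -0.001, 0.002]
force: [0.1, -0.2, 0.0]
finger_gap: 0.499
t: 9.25
tcp_pos: [0.6247, -0.0065, 0.3886]
tool_rot: [-0.549, 0.836, 0.0, -0.0]
force: [0.4, -0.3, -0.1]
finger_gap: 0.882
[ 0.62466529 -0.00649023  0.38858283] [-1.89030539e-01  5.44813509e-01  1.45012224e+00  3.76531163e-05
  1.14677746e+00  1.78922175e+00] 246.65360552701236
```

View pics/w2.png

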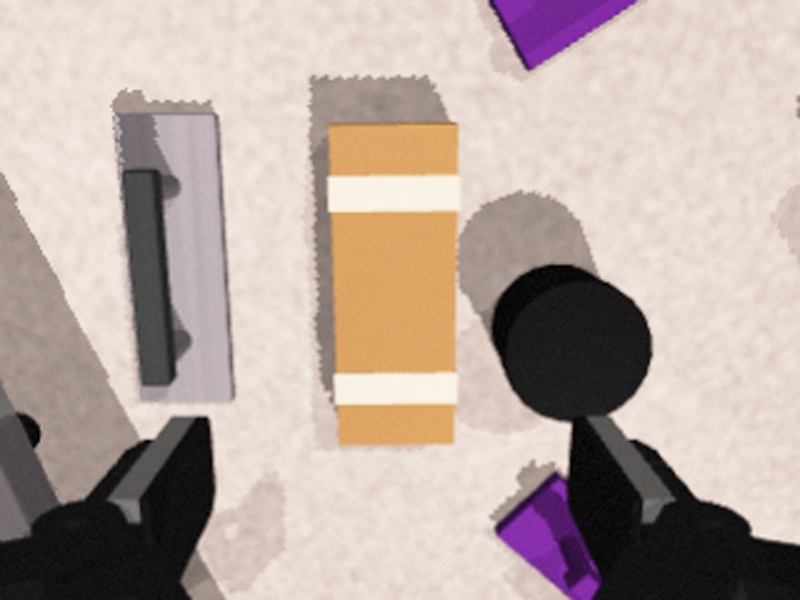

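The bundle is now bare. Its corners in this crop are (328,125), (458,123), (453,443) and (340,443). The jar's top circle is at (573,341) with radius 78, and the weight stands clear on the left.

```bash
python3 - <<'E'
from h import *
import pickle
s,c=pickle.load(open('w2.pkl','rb'))
f=lambda p,z:toz(c,100+p[0]/2.5,60+p[1]/2.5,z)
P=np.array([f(p,.034) for p in [(328,125),(458,123),(453,443),(340,443)]])
d=P[0]+P[1]-P[2]-P[3];a=np.arctan2(d[1],d[0]);m=P.mean(0)
print('bundle',m,np.linalg.norm(P[0]-P[3]),np.linalg.norm(P[1]-P[2]),np.linalg.norm(P[0]-P[1]),np.linalg.norm(P[2]-P[3]),np.degrees(a))
u=np.array([np.cos(a),np.sin(a)]);n=np.array([-u[1],u[0]])
for z in(.053,.08):
    q=f((573,341),z);e=f((495,341),z);r=np.linalg.norm(q-e);w=(q-m)[:2];print('jar',z,q,r,'along',w@u,'across',w@n,'gap',abs(w@n)-r-.03)
print('weight plate',np.mean([f(p,.01) for p in[(118,114),(216,114),(232,400),(140,402)]],0),'bar',np.mean([f(p,.054) for p in[(123,171),(158,171),(174,382),(141,384)]],0))
E
```

```text
bundle [ 0.6165253  -0.00581317  0.034     ] 0.15674828827847503 0.15761628464019842 0.05895718208892466 0.0578639926771844 -22.591083723320875
jar 0.053 [ 0.5670157  -0.07420278  0.053     ] 0.03614962125406666 along -0.01943875521400166 across -0.0821612649238963 gap 0.016011643669829642
jar 0.08 [ 0.57740797 -0.07052223  0.08      ] 0.03295519925823176 along -0.011257768632652883 across -0.07477091999960758 gap 0.011815720741375824
weight plate [0.66929531 0.09310307 0.01      ] bar [0.66966532 0.09213953 0.054     ]
```

The jar is the low one, with a gap of about 16 mm at its nearest point. I'll grip 14 mm towards the bundle's far end, where there's more room for the finger.

```bash
python3 -m jog '[[[5.3,-3.2,0,0.7],[0,0,-40,0],[0,0,-45,0],[0,0,-45,0],[0,0,-40,0],[0,0,-20,0],[0,0,0,0],[0,0,0,0]]]' 80 50
python3 -m jog '[[[0,0,-8,0],[0,0,-7,0],[0,0,-5,0],[0,0,-2.6,0],[0,0,0,0],[0,0,0,0],[0,0,0,0],[0,0,0,0]]]'
```

```text
t: 10.3
tcp_pos: [0.6308, -0.0101, 0.2002]
tool_rot: [-0.554, 0.832, -0.001, 0.001]
force: [0.2, -1.3, -0.4]
finger_gap: 0.801
t: 11.3
tcp_pos: [0.6299, -0.0099, 0.1763]
tool_rot: [-0.554, 0.832, -0.0, 0.0]
force: [-0.6, -0.2, -1.2]
finger_gap: 0.802
```

```bash
python3 -m jog '[[[0,0,0,0],[0,0,0,0],[0,0,0,0],[0,0,0,0],[0,0,2,0],[0,0,6,0],[0,0,15,0],[0,0,25,0]]]' 0 45
python3 -m jog '[[[0,0,40,0],[0,0,45,0],[0,0,45,0],[0,0,45,0],[-10,39,0,2],[-11,40,0,2],[-11,40,0,2.5],[-11,40,0,2.5]]]'
python3 -m jog '[[[-11,40,0,2.5],[-11,40,0,2.5],[-10,39,0,2.5],[0,0,0,0],[0,0,0,0],[0,0,0,0],[0,0,0,0],[0,0,0,0]]]'
python3 - <<'E'
from h import *
import pickle
s=manip.sense();c=manip.camera_info('wrist');im=manip.snapshot('wrist')[:,:,::-1]
cv2.imwrite('pics/w3.png',cv2.resize(im,(768,576),interpolation=cv2.INTER_CUBIC));pickle.dump((s,c),open('w3.pkl','wb'))
cv2.imwrite('pics/top3.png',manip.snapshot('top')[:,:,::-1]);cv2.imwrite('pics/side3.png',manip.snapshot('side')[:,:,::-1])
print(s['tcp_pos'],s['force'],s['q'],np.degrees(2*np.arctan2(s['tool_rot'][1],s['tool_rot'][0])))
E
```

```text
t: 12.3
tcp_pos: [0.6295, -0.0098, 0.2244]
tool_rot: [-0.554, 0.832, 0.001, -0.001]
force: [0.6, 0.5, -1.2]
finger_gap: 0.694
t: 13.3
tcp_pos: [0.586, 0.1502, 0.4001]
tool_rot: [-0.618, 0.786, -0.0, 0.0]
force: [1.1, 0.6, -1.8]
finger_gap: 0.694
t: 14.3
tcp_pos: [0.5552, 0.2674, 0.3991]
tool_rot: [-0.668, 0.745, 0.0, -0.0]
force: [-0.0, -0.0, -2.4]
finger_gap: 0.696
[0.55518404 0.26739249 0.39910077] [-0.02122274 -0.02580336 -2.40655097] [ 2.67725531e-01  5.21749008e-01  1.46155624e+00 -8.85230685e-06
  1.15841625e+00  1.94734269e+00] 263.76522863351806
```

View pics/w3.png

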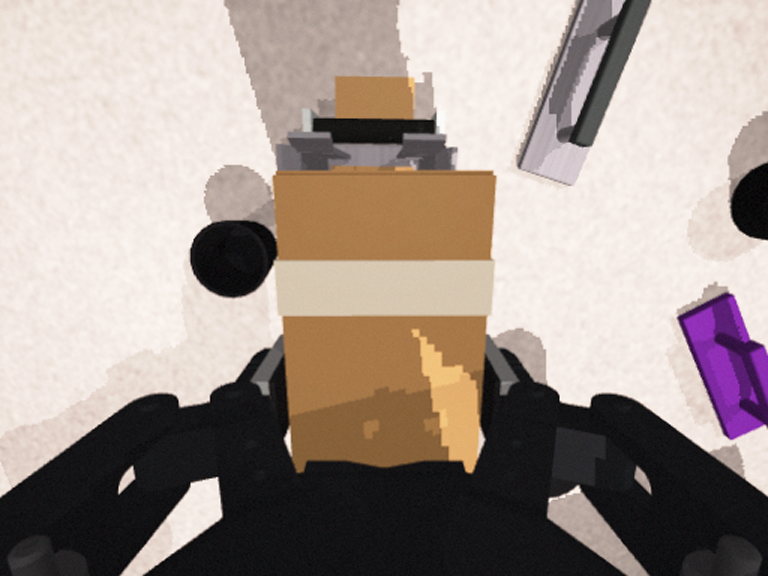

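The bundle is held level, its far edge running (273,172) to (496,173). The two +x guide tops are visible at about (300,140) and (430,140). I'll zoom on the guides in both views.

```bash
python3 - <<'E'
from h import *
a=cv2.imread('pics/w3.png')[65:185,255:475]; a=cv2.resize(a,(800,436),interpolation=cv2.INTER_CUBIC)
b=cv2.imread('pics/top0.png')[140:225,155:225]; b=cv2.resize(b,(490,595),interpolation=cv2.INTER_CUBIC)
cv2.imwrite('pics/a.png',a);cv2.imwrite('pics/b.png',b)
E
```

```text
(no output)
```

View pics/a.png

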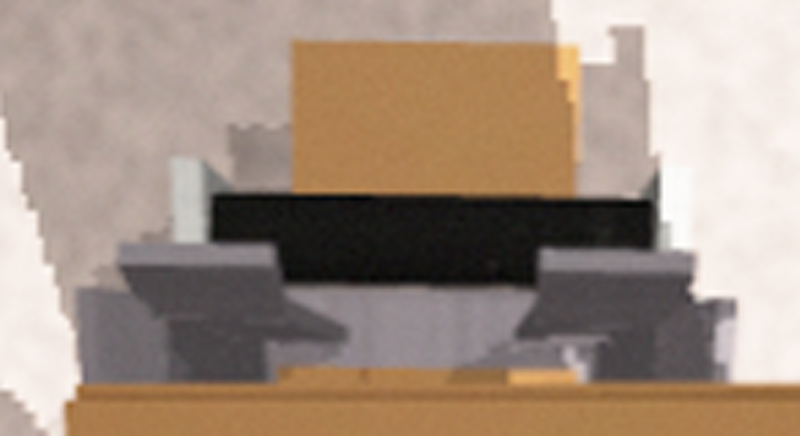

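View pics/b.png

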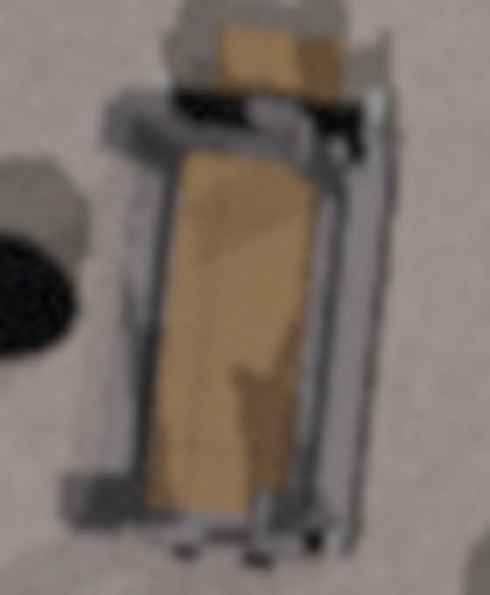

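```bash
python3 - <<'E'
from h import *
import pickle
s,c=pickle.load(open('w3.pkl','rb'))
k=800/220
f=lambda p,z:toz(c,(255+p[0]/k)/1.5,(65+p[1]/k)/1.5,z)
pts=[(118,242),(278,245),(540,250),(693,252)]
P=np.array([f(p,.166) for p in pts]);print(P[:,:2])
print('gaps',np.linalg.norm(np.diff(P,axis=0),axis=1))
d=P[0]+P[1]-P[2]-P[3];a=np.arctan2(d[1],d[0])-np.pi/2;m=P.mean(0)
print('wrist mag yaw',np.degrees(a),'centre',m[:2]-.093*np.array([np.cos(a),np.sin(a)]))
# bundle
g=lambda p,z:toz(c,p[0]/1.5,p[1]/1.5,z)
for z in(.255,.257,.260):
    B=np.array([g((273,172),z),g((496,173),z)]);e=B[0]-B[1];ba=np.arctan2(e[1],e[0])-np.pi/2
    print('bundle',z,'W',np.linalg.norm(e),'yaw',np.degrees(ba),'centre',B.mean(0)[:2]-.08*np.array([np.cos(ba),np.sin(ba)]))
L=g((277,261),.257),g((493,261),.257);print('band edge',np.mean(L,0))
t=manip.camera_info('top');h=lambda p,z:toz(t,155+p[0]/7,140+p[1]/7,z)
def seg(n,p,q,z):
    A=h(p,z);Q=h(q,z);print(n,(A+Q)/2,np.linalg.norm(A-Q),np.degrees(np.arctan2(*(A-Q)[1::-1])))
seg('baseR',(395,95),(350,555),.045);seg('pileL',(180,160),(150,500),.09);seg('pileR',(312,185),(290,480),.09)
seg('guide L corners',(112,92),(62,522),.166)
# model overlay on top0
R=lambda y:np.array([[np.cos(y),-np.sin(y)],[np.sin(y),np.cos(y)]])
im=cv2.resize(cv2.imread('pics/top0.png')[140:225,155:225],None,fx=7,fy=7,interpolation=cv2.INTER_CUBIC)
ctr=m[:2]-.093*np.array([np.cos(a),np.sin(a)])
for (hx,hy,z,col) in[(.093,.043,.166,(0,255,0)),(.095,.058,.045,(0,0,255))]:
    q=np.array([[hx,hy],[hx,-hy],[-hx,-hy],[-hx,hy]])@R(a).T+ctr
    p=(proj(t,np.c_[q,np.full(4,z)])-[155,140]+.5)*7
    cv2.polylines(im,[p.astype(int)],True,col,1)
cv2.imwrite('pics/ov.png',im)
E
```

```text
[[0.64296984 0.30261205]
 [0.64037191 0.28235063]
 [0.63614627 0.24915947]
 [0.63380919 0.22973671]]
gaps [0.0204273  0.03345906 0.01956286]
wrist mag yaw -7.193073765238554 centre [0.54605623 0.27760955]
bundle 0.255 W 0.0595568928462867 yaw -6.449701962607591 centre [0.54043966 0.26890129]
bundle 0.257 W 0.05851251693344092 yaw -6.449701962607591 centre [0.54044244 0.26890416]
bundle 0.26 W 0.056945953064172244 yaw -6.449701962607705 centre [0.54044661 0.26890846]
band edge [0.59634472 0.26234253 0.257     ]
baseR [0.54889044 0.21743602 0.045     ] 0.21102716185085524 -6.50908639284027
pileL [0.54535949 0.30163389 0.09      ] 0.14947587024341413 -5.686286364138604
pileR [0.54271921 0.24217347 0.09      ] 0.12957371757532757 -5.091591370092035
guide L corners [0.55004262 0.31547624 0.166     ] 0.1761358188340006 -7.172849545639537
```

View pics/ov.png

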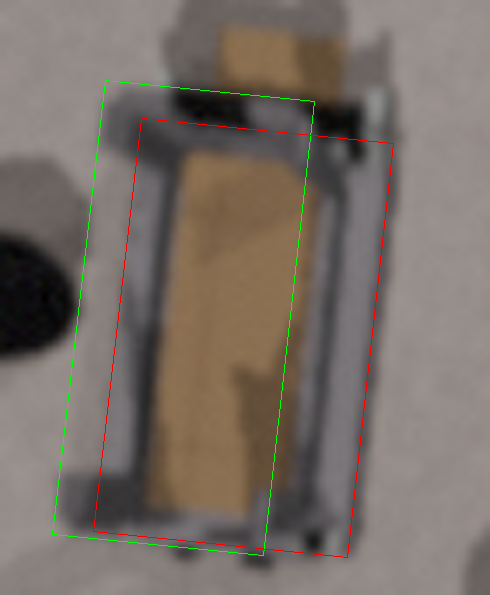

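The model fits the top view to about 1 px. I'll shift by (+5.6, +8) mm and go down to just above the guide tops, then recheck from near.

```bash
python3 -m jog '[[[2.8,4,0,-0.5],[2.8,4,0,0],[0,0,-20,0],[0,0,-20,0],[0,0,-6,0],[0,0,0,0],[0,0,0,0],[0,0,0,0]]]'
python3 - <<'E'
from h import *
import pickle
s=manip.sense();c=manip.camera_info('wrist');im=manip.snapshot('wrist')[:,:,::-1]
cv2.imwrite('pics/w4.png',cv2.resize(im[40:190,150:350],(800,600),interpolation=cv2.INTER_CUBIC));pickle.dump((s,c),open('w4.pkl','wb'))
cv2.imwrite('pics/side4.png',manip.snapshot('side')[:,:,::-1])
print(s['tcp_pos'],s['force'],np.degrees(2*np.arctan2(s['tool_rot'][1],s['tool_rot'][0])))
E
```

```text
t: 15.45
tcp_pos: [0.5607, 0.2762, 0.354]
tool_rot: [-0.665, 0.747, -0.0, 0.001]
force: [-0.2, -0.2, -1.1]
finger_gap: 0.695
[0.56074169 0.27620652 0.35401329] [-0.20875007 -0.15548064 -1.12831927] 263.3376252845163
```

View pics/w4.png

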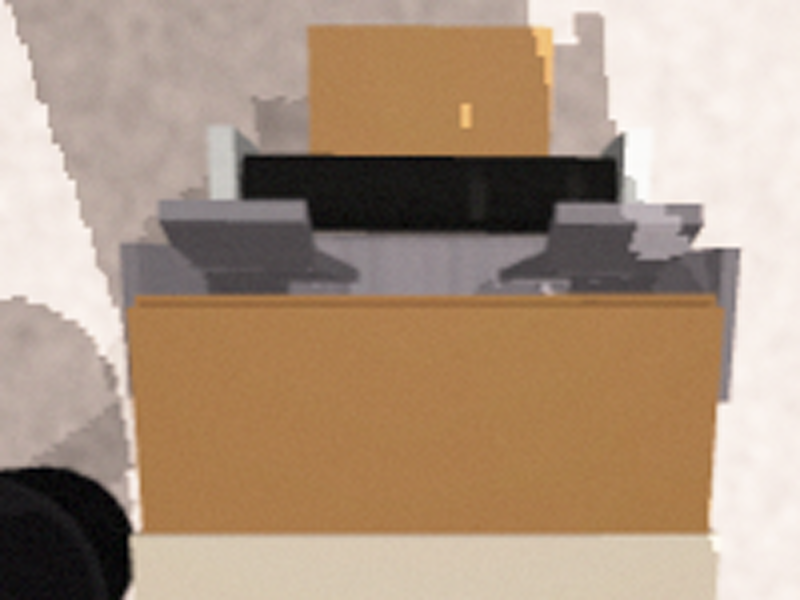

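Now centred by eye: the guide flaps span columns 160–702 (middle 431) and the bundle's edge 129–722 (middle 425). I'll compute the remaining offset.

```bash
python3 - <<'E'
from h import *
import pickle
s,c=pickle.load(open('w4.pkl','rb'))
f=lambda p,z:toz(c,150+p[0]/4,40+p[1]/4,z)
P=np.array([f(p,.166) for p in [(160,204),(308,203),(554,206),(702,206)]])
d=P[0]+P[1]-P[2]-P[3];a=np.arctan2(d[1],d[0])-np.pi/2;m=P.mean(0)[:2]
u=np.array([np.cos(a),np.sin(a)]);n=np.array([-u[1],u[0]]);C=m-.093*u
print('mag',np.degrees(a),C,np.linalg.norm(np.diff(P,axis=0),axis=1))
for y,z in((305,.212),(297,.212)):
    B=np.array([f((129,y),z),f((722,y),z)]);e=B[0]-B[1];ba=np.arctan2(e[1],e[0])-np.pi/2
    b=B.mean(0)[:2]-.08*np.array([np.cos(ba),np.sin(ba)])
    print('bundle W',np.linalg.norm(e),np.degrees(ba),b,'err along/across mm',(b-C)@u*1e3,(b-C)@n*1e3)
B=np.mean([f((130,534),.212),f((716,534),.212)],0)[:2];print('band edge centre',B, 'along from C',(B-C)@u,'across',(B-C)@n)
print('tcp in mag',(s['tcp_pos'][:2]-C)@u*1e3,(s['tcp_pos'][:2]-C)@n*1e3)
E
```

```text
mag -6.975080831058491 [0.54574478 0.27737363] [0.02013168 0.03342567 0.02013329]
bundle W 0.058418353658007315 -6.6303764457618435 [0.54575256 0.27760652] err along/across mm -0.020559183871167893 0.23211197745042883
bundle W 0.05831582887816143 -6.630551563345021 [0.54651002 0.27751897] err along/across mm 0.7419313172234993 0.23719179610041904
band edge centre [0.60238011 0.27127804] along from C 0.05695641636063144 across 0.0008271882614547735
tcp in mag 15.027654351055828 0.6627166077693196
```

Aligned to within 1 mm. Next I'll lower to just above the highest possible pile top, then go down in small felt steps.

```bash
python3 -m jog '[[[0,0,-10,0],[0,0,-10,0],[0,0,-10,0],[0,0,-10,0],[0,0,-10,0],[0,0,-5,0],[0,0,0,0],[0,0,0,0]]]'
python3 - <<'E'
from h import *
a=np.radians(-6.97);u=np.array([np.cos(a),np.sin(a)]);n=np.array([-u[1],u[0]]);C=np.array([.5457,.2774])
c=manip.camera_info('side');im=cv2.imread('pics/side0.png');x0,y0,k=145,195,6
v=cv2.resize(im[y0:y0+100,x0:x0+125],None,fx=k,fy=k,interpolation=cv2.INTER_CUBIC)
for h,col in((.06,(0,0,255)),(.08,(0,255,0)),(.10,(255,0,0)),(.115,(255,0,255))):
    q=np.array([np.r_[C+sx*.079*u+sy*.029*n,h] for sx,sy in((1,1),(1,-1),(-1,-1),(-1,1))])
    cv2.polylines(v,[((proj(c,q)-[x0,y0]+.5)*k).astype(int)],True,col,1)
cv2.imwrite('pics/pile.png',v)
E
```

```text
t: 16.55
tcp_pos: [0.5607, 0.2762, 0.2984]
tool_rot: [-0.665, 0.747, -0.0, 0.0]
force: [0.3, -0.7, -1.9]
finger_gap: 0.693
```

View pics/pile.png

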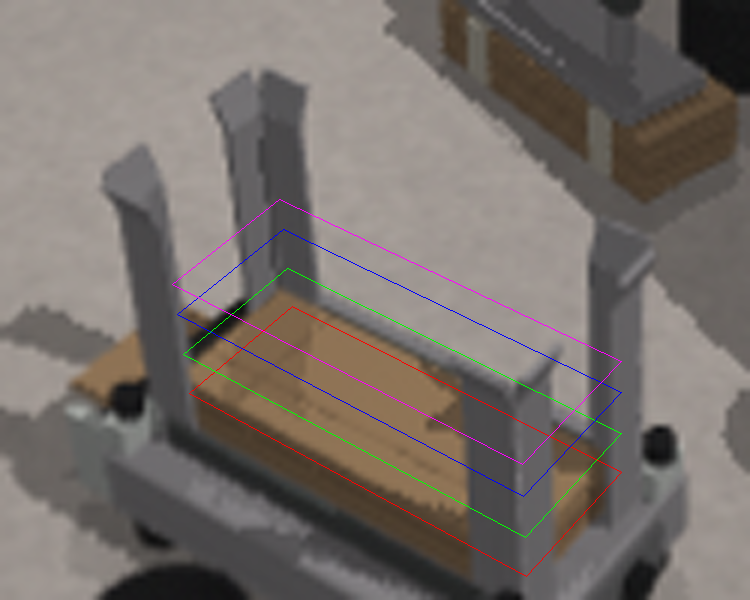

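The side view puts the pile top at about 65–78 mm.

```bash
python3 -m jog '[[[0,0,-8,0],[0,0,-8,0],[0,0,-7,0],[0,0,-6,0],[0,0,-4,0],[0,0,-2,0],[0,0,0,0],[0,0,0,0]]]'
```

```text
t: 17.55
tcp_pos: [0.5606, 0.2761, 0.2633]
tool_rot: [-0.665, 0.747, -0.0, 0.0]
force: [-0.0, -0.1, -1.2]
finger_gap: 0.696
```

```bash
python3 -m jog '[[[0,0,-2,0],[0,0,-1,0],[0,0,-1,0],[0,0,-1,0],[0,0,-1,0],[0,0,0,0],[0,0,0,0],[0,0,0,0]]]'
```

```text
t: 18.55
tcp_pos: [0.5605, 0.2761, 0.2572]
tool_rot: [-0.665, 0.747, -0.0, 0.0]
force: [0.6, -1.0, -1.2]
finger_gap: 0.694
```

```bash
python3 -m jog '[[[0,0,-1,0],[0,0,-1,0],[0,0,-1,0],[0,0,-1,0],[0,0,-1,0],[0,0,0,0],[0,0,0,0],[0,0,0,0]]]'
```

```text
t: 19.55
tcp_pos: [0.5605, 0.2761, 0.2522]
tool_rot: [-0.665, 0.747, -0.0, 0.0]
force: [0.3, -0.9, -2.1]
finger_gap: 0.698
```

```bash
python3 -m jog '[[[0,0,-1,0],[0,0,-1,0],[0,0,-1,0],[0,0,-1,0],[0,0,-1,0],[0,0,0,0],[0,0,0,0],[0,0,0,0]]]'
```

```text
t: 20.55
tcp_pos: [0.5605, 0.2761, 0.2471]
tool_rot: [-0.665, 0.747, -0.0, 0.0]
force: [-0.4, -0.1, -2.4]
finger_gap: 0.695
```

```bash
python3 -m jog '[[[0,0,-1,0],[0,0,-1,0],[0,0,-1,0],[0,0,-1,0],[0,0,0,0],[0,0,0,0],[0,0,0,0],[0,0,0,0]]]'
```

```text
t: 21.55
tcp_pos: [0.5605, 0.2761, 0.2433]
tool_rot: [-0.665, 0.747, -0.0, 0.0]
force: [-1.1, -1.1, 5.0]
finger_gap: 0.696
```

It rests at about 7 N. I'll ease off 1 mm, release and rise.

```bash
python3 -m jog '[[[0,0,-0.1,0],[0,0,0.5,0],[0,0,0.5,0],[0,0,0,0],[0,0,0,0],[0,0,0,0],[0,0,0,0],[0,0,0,0]]]'
python3 -m jog '[[[0,0,0,0],[0,0,0,0],[0,0,0,0],[0,0,0,0],[0,0,5,0],[0,0,10,0],[0,0,20,0],[0,0,30,0]]]' 84
python3 -m jog '[[[0,0,40,0],[0,0,40,0],[0,0,15,0],[0,0,0,0],[0,0,0,0],[0,0,0,0],[0,0,0,0],[0,0,0,0]]]'
python3 - <<'E'
from h import *
import pickle
s=manip.sense();c=manip.camera_info('wrist');im=manip.snapshot('wrist')[:,:,::-1]
cv2.imwrite('pics/w5.png',cv2.resize(im,(768,576),interpolation=cv2.INTER_CUBIC));pickle.dump((s,c),open('w5.pkl','wb'))
print(s['tcp_pos'],s['force'],np.degrees(2*np.arctan2(s['tool_rot'][1],s['tool_rot'][0])))
E
```

```text
t: 22.55
tcp_pos: [0.5605, 0.2761, 0.244]
tool_rot: [-0.665, 0.747, 0.0, 0.0]
force: [-0.4, -0.1, 3.1]
finger_gap: 0.696
t: 23.55
tcp_pos: [0.5602, 0.276, 0.3096]
tool_rot: [-0.665, 0.747, 0.0, -0.001]
force: [1.1, -0.0, 0.1]
finger_gap: 0.841
t: 24.55
tcp_pos: [0.5605, 0.2761, 0.4034]
tool_rot: [-0.665, 0.747, 0.0, -0.0]
force: [-0.2, 1.1, 0.6]
finger_gap: 0.839
[0.56048998 0.27608196 0.40337669] [-0.20029265  1.10504809  0.6192206 ] 263.33306691416027
```

View pics/w5.png

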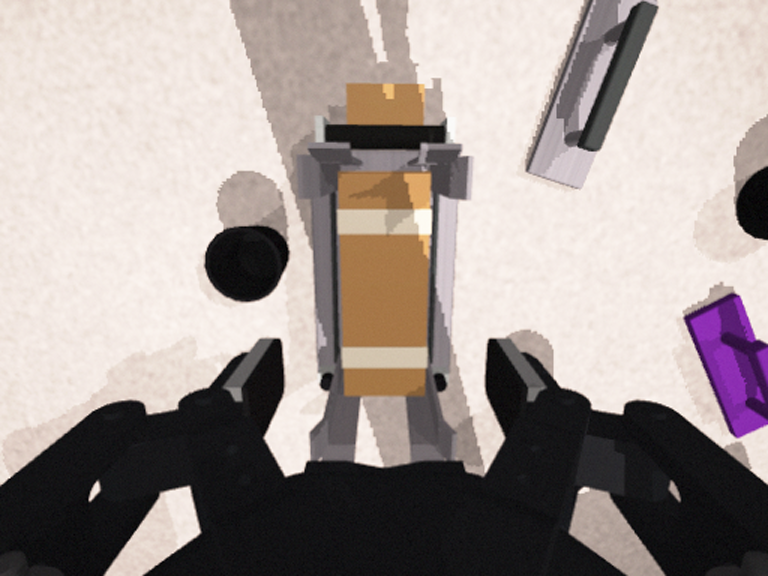

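The bundle lies centred between the guides: corners (338,172), (431,172), (429,395), (345,395). I'll compute its pose and go back to the weight.

```bash
python3 - <<'E'
from h import *
import pickle
s,c=pickle.load(open('w5.pkl','rb'))
f=lambda p,z:toz(c,p[0]/1.5,p[1]/1.5,z)
P=np.array([f(p,.102) for p in [(338,172),(431,172),(429,395),(345,395)]])
d=P[0]+P[1]-P[2]-P[3];print('bundle',P.mean(0),np.linalg.norm(P[0]-P[3]),np.linalg.norm(P[0]-P[1]),np.degrees(np.arctan2(d[1],d[0])))
G=np.array([f(p,.166) for p in [(308,144),(349,144),(421,144),(463,144)]])
d=G[0]+G[1]-G[2]-G[3];a=np.arctan2(d[1],d[0])-np.pi/2;print('mag',np.degrees(a),G.mean(0)-.093*np.array([np.cos(a),np.sin(a),0]))
E
python3 -m jog '[[[18,-30,0,-2.8],[18,-30,0,-2.8],[18,-30,0,-2.8],[18,-30,0,-2.8],[19,-31,0,-2.8],[19,-31,0,-2.8],[0,0,-20,0],[0,0,-40,0]]]' 50
python3 -m jog '[[[0,0,-40,0],[0,0,-40,0],[0,0,-30,0],[0,0,-20,0],[0,0,-12,0],[0,0,0,0],[0,0,0,0],[0,0,0,0]]]'
```

```text
bundle [0.54633901 0.27601752 0.102     ] 0.15807085833026027 0.05901528908402892 -5.9500118742998875
mag -6.630073706052177 [0.54548051 0.2768211  0.166     ]
t: 25.6
tcp_pos: [0.6717, 0.0933, 0.3454]
tool_rot: [-0.548, 0.836, -0.002, 0.002]
force: [0.8, -0.0, -0.1]
finger_gap: 0.505
t: 26.6
tcp_pos: [0.671, 0.0941, 0.2033]
tool_rot: [-0.549, 0.836, -0.001, 0.001]
force: [-0.4, -1.1, 0.5]
finger_gap: 0.503
```

```bash
python3 -m jog '[[[0,0,0,0],[0,0,0,0],[0,0,0,0],[0,0,0,0],[0,0,0,0],[0,0,5,0],[0,0,10,0],[0,0,20,0]]]' 0 70
python3 -m jog '[[[0,0,40,0],[0,0,40,0],[0,0,40,0],[0,0,40,0],[-11,16,0,1],[-18,27,0,2.6],[-19,28,0,2.6],[-19,28,0,2.6]]]'
python3 -m jog '[[[-19,28,0,2.6],[-19,28,0,2.6],[-16,22,0,2.6],[-4,6,0,0],[0,0,0,0],[0,0,0,0],[0,0,0,0],[0,0,0,0]]]'
python3 - <<'E'
from h import *
import pickle
s=manip.sense();c=manip.camera_info('wrist');im=manip.snapshot('wrist')[:,:,::-1]
cv2.imwrite('pics/w6.png',cv2.resize(im,(768,576),interpolation=cv2.INTER_CUBIC));pickle.dump((s,c),open('w6.pkl','wb'))
print(s['tcp_pos'],s['force'],np.degrees(2*np.arctan2(s['tool_rot'][1],s['tool_rot'][0])))
E
```

```text
t: 27.6
tcp_pos: [0.6694, 0.094, 0.2356]
tool_rot: [-0.549, 0.836, 0.001, -0.002]
force: [0.3, -0.1, -8.5]
finger_gap: 0.149
t: 28.6
tcp_pos: [0.6007, 0.1947, 0.3945]
tool_rot: [-0.612, 0.791, 0.002, -0.002]
force: [-0.5, 0.1, -8.3]
finger_gap: 0.15
t: 29.6
tcp_pos: [0.5459, 0.2765, 0.3969]
tool_rot: [-0.663, 0.749, -0.0, -0.0]
force: [-0.4, 0.9, -7.8]
finger_gap: 0.147
[0.54591215 0.27645754 0.39693195] [-0.40215636  0.94699905 -7.82633847] 263.06794901428424
```

No picture views are left, so I'm relying on numbers now. The TCP is within 1 mm of the magazine's middle, and the yaw agrees to 0.3°. I'll lower in steps and watch the force.

```bash
python3 -m jog '[[[0,0,-8,0],[0,0,-8,0],[0,0,-8,0],[0,0,-8,0],[0,0,-6,0],[0,0,-2,0],[0,0,0,0],[0,0,0,0]]]'
```

```text
t: 30.65
tcp_pos: [0.5457, 0.2772, 0.3574]
tool_rot: [-0.664, 0.748, -0.0, 0.0]
force: [-0.9, 0.6, -7.6]
finger_gap: 0.148
```

```bash
python3 -m jog '[[[0,0,-8,0],[0,0,-8,0],[0,0,-8,0],[0,0,-6,0],[0,0,-4,0],[0,0,-2,0],[0,0,0,0],[0,0,0,0]]]'
```

```text
t: 31.65
tcp_pos: [0.5456, 0.2771, 0.3213]
tool_rot: [-0.663, 0.748, -0.0, 0.0]
force: [-0.3, 0.8, -8.8]
finger_gap: 0.151
```

```bash
python3 -m jog '[[[0,0,-3,0],[0,0,-3,0],[0,0,-2,0],[0,0,-2,0],[0,0,-1,0],[0,0,0,0],[0,0,0,0],[0,0,0,0]]]'
```

```text
t: 32.65
tcp_pos: [0.5455, 0.2771, 0.3101]
tool_rot: [-0.664, 0.748, -0.0, 0.0]
force: [-0.2, 0.3, -8.5]
finger_gap: 0.147
```

```bash
python3 -m jog '[[[0,0,-1,0],[0,0,-1,0],[0,0,-1,0],[0,0,-0.5,0],[0,0,0,0],[0,0,0,0],[0,0,0,0],[0,0,0,0]]]'
```

```text
t: 33.65
tcp_pos: [0.5455, 0.2771, 0.3066]
tool_rot: [-0.664, 0.748, -0.0, 0.0]
force: [0.0, 0.4, -7.7]
finger_gap: 0.151
```

```bash
python3 -m jog '[[[0,0,-0.7,0],[0,0,-0.7,0],[0,0,-0.6,0],[0,0,0,0],[0,0,0,0],[0,0,0,0],[0,0,0,0],[0,0,0,0]]]'
```

```text
t: 34.65
tcp_pos: [0.5455, 0.2771, 0.3045]
tool_rot: [-0.664, 0.748, 0.0, -0.0]
force: [-1.5, -0.7, -5.5]
finger_gap: 0.147
```

Contact is beginning. It needs about 2 mm more for the pile to take the full weight.

```bash
python3 -m jog '[[[0,0,-0.7,0],[0,0,-0.7,0],[0,0,-0.6,0],[0,0,0,0],[0,0,0,0],[0,0,0,0],[0,0,0,0],[0,0,0,0]]]'
```

```text
t: 35.65
tcp_pos: [0.5456, 0.2771, 0.3026]
tool_rot: [-0.664, 0.748, -0.0, 0.0]
force: [-2.7, -0.7, -0.6]
finger_gap: 0.148
```

```bash
python3 -m jog '[[[0,0,0,0],[0,0,0,0],[0,0,0,0],[0,0,0,0],[0,0,3,0],[0,0,10,0],[0,0,20,0],[0,0,25,0]]]' 45
python3 -m jog '[[[0,0,30,0],[0,0,10,0],[0,0,0,0],[0,0,0,0],[0,0,0,0],[0,0,0,0],[0,0,0,0],[0,0,0,0]]]'
python3 - <<'E'
from h import *
a=np.radians(-6.9);u=np.array([np.cos(a),np.sin(a)]);n=np.array([-u[1],u[0]]);C=np.array([.5456,.2772])
c=manip.camera_info('wrist');im=manip.snapshot('wrist');cv2.imwrite('pics/w7.png',im[:,:,::-1])
# rectify the plane z (bar top ~.153, plate top .109) to magazine frame, 2 px/mm, x right
def rect(z,hx,hy):
    X=np.array([[np.r_[C+x*u+y*n,z] for x in np.arange(-hx,hx,.0005)] for y in np.arange(hy,-hy,-.0005)])
    p=proj(c,X.reshape(-1,3)).reshape(X.shape[:2]+(2,)).astype(np.float32)
    return cv2.remap(im,p[...,0],p[...,1],cv2.INTER_LINEAR)
g=rect(.153,.08,.05).mean(2).astype(int);print('bar along y=0 (every 5mm from -80)',g[95:105].mean(0)[::10].astype(int))
print('bar across x=20, every 2mm from +50',g[:,195:205].mean(1)[::4].astype(int))
r=rect(.109,.1,.05).astype(int);sat=r[...,0]-r[...,2]
print('plate red-blue along y=+17mm, every 4mm from -100',sat[63:69].mean(0)[::8].astype(int))
print('plate red-blue across x=+30, 2mm from +50',sat[:,255:265].mean(1)[::4].astype(int))
print('plate red-blue across x=+60',sat[:,315:325].mean(1)[::4].astype(int))
print(manip.sense()['tcp_pos'],manip.sense()['force'])
E
```

```text
t: 36.65
tcp_pos: [0.5454, 0.2771, 0.3614]
tool_rot: [-0.664, 0.748, 0.0, -0.0]
force: [0.2, 0.5, -0.9]
finger_gap: 0.453
t: 37.65
tcp_pos: [0.5455, 0.2771, 0.4004]
tool_rot: [-0.664, 0.748, 0.0, -0.0]
force: [0.5, -0.4, 0.9]
finger_gap: 0.453
bar along y=0 (every 5mm from -80) [170 174 173 168 171 174  78  55  56  55  55  56  55  56  57  56  56  57
  56  57  57  57  56  57  57  57  80 142 142 142 117 121]
bar across x=20, every 2mm from +50 [219 222 222 225 226 223 114 114 117 116 110  51  61 110  97 102 112 110
 109 111 124 132  52  56  56  56  58  57  56 124 138 138 142 142 142 137
 121 106  51 139 207 204 207 207 211 231 235 241 243 239]
plate red-blue along y=+17mm, every 4mm from -100 [13 15 16 17 16 14 10  5  4  4  3  4  5  4  3  3  4  3  3  2  2  4  3  3
  5  5  4  3  3  5  3  4  3  3  4  5  5  4  5  4  3  5  4  4 94 43  3  3
  0  3]
plate red-blue across x=+30, 2mm from +50 [ 19  23   8   3   3   4   4   4   1   0   4  72  77  20   4   3   3   3
   3   3   2   2   0   0  -1   0   0   1   0   0   4   5   4   4   5   5
   4   5 112  72   2   0   3   6   6   6   7   6  16  13]
plate red-blue across x=+60 [21 21  7  3  4  3  5  3  0  0  6 78 75 18  5  5  4  4  4  5  6  3  3  2
  5  4  3  4  4  4  3  3  4  6  5  4  4  6 96 49  4  0  2  6  6  5  6  7
 15 13]
[0.54549915 0.27711217 0.4004395 ] [ 0.52570599 -1.29099806  0.06858507]
```

The weight is centred on the bundle to about 1 mm in x and y, with strips of bundle showing on both sides, and the gripper is clear above. Handing in.

```bash
python3 -c "
from station import manip
manip.sign_off()"
```

```text
the job is handed in; nothing more can be done
```

The bundle is on the pile between the magazine's guides and the weight sits handle up, flat and central on top of it. I handed the job in at about 38 s of the 72 s. No verdict is reported back.

- **Bundle:** I set the weight aside on the bench, then lowered the bundle until I felt it rest, at about 7 N. I eased off slightly and let go. The wrist camera then showed it within about 1 mm of the magazine's middle, with yaw within about 1°.
- **Weight:** I lowered it until the bundle carried its whole weight, then let go. My last camera check showed the grip bar and plate centred on the magazine to about 1 mm, with strips of bundle showing evenly on both sides.
- **Robot:** The gripper ended well clear above the guides, with near-zero force on the tool.

**Disagreements and gaps:**
- The top camera put the magazine about 3–5 mm away in y from the wrist camera's estimate. I used the wrist camera, and the bundle went in without any sign of touching the guides.
- After the 12-picture viewing limit, I checked the weight's final position from image values, not by eye.
- I did not take a separate final look at the jars or the short bundle. I saw no unexpected contact forces.

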